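Drain a washed filter bowl and set it upside down on a drying post

TASK

The washed filter bowl with the blue rim stands mouth up in the white tray. Lay it gently on its side in the V cradle and let go of it there to drain, then take it again and set it gently upside down on the empty drying post, fully home with its rim flat on the black seat. Leave the bowl on the other post, the piston and the mallet as they are.

Things in the scene. Friction and masses are not known exactly. Their poses are not given: they have to be found in the camera images.
- bowl: The filter bowl to handle: plain round aluminium cup, outside diameter 60 mm over its whole length, 90 mm long, wall 3 mm (mouth 54 mm inside), bottom 5 mm thick, about 0.2 kg; the last 20 mm at the mouth is painted blue. Origin: centre of its bottom's outside; own +z runs along its axis from bottom to mouth. It starts mouth up, standing in the tray.
- bowl_rim (a point): Centre of the bowl's mouth, in the plane of the rim: 90 mm from the bowl's origin along its +z. Axes as the bowl's.
- bowl_mid (a point): Point on the bowl's axis halfway along it, 45 mm from its bottom. Axes as the bowl's.
- tray: Fixed white plastic tray, 170 x 170 mm outside, 18 mm high, walls and floor 4 mm thick. Origin: centre of its underside, z up.
- cradle: Fixed V cradle: red base 110 x 70 mm, on it a black V trough (faces at 45 degrees) 110 mm long along its own x. The V's bottom is 15 mm and its upper edges 39 mm above the bench, 57 mm wide outside. Origin: centre of its underside, z up. It runs roughly along world y, turned by up to 0.3 rad. The bowl's mouth may point either way along the trough.
- cradle_axis (a point): Point 57 mm above the bench over the cradle's centre: where bowl_mid lies when the bowl rests centred in the trough. Axes as the cradle's: x along the trough, z up.
- free_post: Empty drying post, fixed: steel drip pan 120 x 120 mm, edge 12 mm high; on it a black round seat 70 mm across, top 25 mm above the bench; on that a yellow peg 40 mm across, 62 mm tall above the seat, its top 17 mm tapering to 16 mm across. 7 mm of play all round inside the bowl. Origin: centre of the pan's underside, z up.
- free_post_seat (a point): Centre of the seat's top face on the empty post, 25 mm above the bench: where bowl_rim comes to lie when the bowl is fully home. z up.
- taken_post: The other drying post, same make, with another bowl already upside down on it. Fixed. Origin: centre of the pan's underside, z up. Which of the two posts is the further left varies.
- other_bowl: Bystander: a bowl of the same size with a green rim, upside down on the other post. Its origin is the centre of its bottom, now on top, 115 mm above the bench; its own +z points down.
- piston: Bystander: aluminium piston standing on the bench, 100 mm in diameter, 95 mm tall, 0.95 kg. Origin: centre of its underside.
- mallet: Bystander: wooden mallet lying on the bench, head 50 mm in diameter and 90 mm long along its own y, handle 22 mm thick reaching 220 mm towards its own -x. Origin: on the bench under the head's centre.
Things that resemble listed ones, but are neither listed nor needed, are in the scene too. Leave any purple or turquoise look-alike of the bowl alone.

How it is judged (in metres and radians):
On the way, in this order (a step that is already met when the one before it is completed fails the run):
1. the bowl lies on its side in the cradle's trough, let go of (angle between bowl's own z axis and vertical between 1.45 and 1.69 rad and angle between the z axis of bowl and the x axis of cradle, either way round below 0.15 rad and horizontal distance between bowl_mid and cradle_axis below 0.04 m and z of bowl_mid in the frame of cradle_axis below 0.005 m and y of bowl_mid in the frame of cradle_axis between -0.006 and 0.006 m and contact force between bowl and the fingers below 0.1 N and linear speed of bowl below 0.02 m/s and angular speed of bowl below 0.2 rad/s), for 0.3 s.
2. the bowl is upside down on the empty post, rim flat on the seat, let go of (angle between bowl's own z axis and vertical above 3.05 rad and horizontal distance between bowl_rim and free_post_seat below 0.01 m and z of bowl_rim in the frame of free_post_seat between -0.005 and 0.005 m and linear speed of bowl below 0.02 m/s and angular speed of bowl below 0.2 rad/s and contact force between bowl and the fingers below 0.1 N), for 0.2 s.
At the end, for the whole second after the job is handed in: The blue-rimmed bowl is upside down on the empty post, axis within 5 degrees of upright, mouth within 10 mm of the post's centre, rim within 5 mm of the seat, let go of and at rest; the other bowl is within 20 mm, piston and mallet within 30 mm of where they were (angle between bowl's own z axis and vertical above 3.05 rad and horizontal distance between bowl_rim and free_post_seat below 0.01 m and z of bowl_rim in the frame of free_post_seat between -0.005 and 0.005 m and linear speed of bowl below 0.02 m/s and angular speed of bowl below 0.2 rad/s and distance of other_bowl from where it was at the start of the episode below 0.02 m and distance of each of piston, mallet from where it was at the start of the episode below 0.03 m); the robot touches nothing.
It fails at once if the bowl is dropped (falls free of the fingers faster than 0.5 m/s) (contact force between bowl and the fingers below 0.1 N and linear speed of bowl above 0.5 m/s).
It fails at once if the bowl is rammed onto the post or into the cradle (over 60 N) (contact force between bowl and free_post above 60 N or contact force between bowl and cradle above 60 N).
It fails at once if the bowl on the other post is disturbed (distance of other_bowl from where it was at the start of the episode above 0.02 m).
It fails at once if the piston or the mallet is pushed away (distance of any of piston, mallet from where it was at the start of the episode above 0.03 m).
It also fails if it takes over 56 s, if anything falls off the work surface, if the arm or the gripper's body presses on something with over 40 N, if the wrist force passes 120 N, or if a joint passes its speed limit or range.

ROBOT

A 6-joint arm with a two-finger parallel gripper is mounted at the origin on the work surface. World frame = base frame: x ahead of the robot, y to its left, z up, the work surface at z = 0. Lengths are in mm, angles in degrees, forces in N, time in s.
With the tool pointing down it reaches from about 350 to 850 mm from the base axis. Payload 8.1 kg.
Tool frame: the origin (TCP) lies on the centre line of the jaws, within the pads' length; the fingertips stand 14 mm ahead of it and the grasp point (between the pads) lies 5 mm behind it; z points along the fingers, y is the line along which they close (so a half turn about z gives the same grasp; the last joint's range is limited). The gripper opens to 85 mm and grips with 20 to 120 N. Pads are 22 mm wide; open, the fingers measure 114 mm over their backs; the gripper's body (76 mm by 85 mm) begins 54 mm behind the grasp point. The pads swing forward as they close: fully open they stand 13 mm farther back than shut.
Start: joints at [66.096, 7.471, 85.268, -0, 87.261, -4.893], TCP at [195.426, 567.286, 211.692] pointing down, gripper open.
Joint ranges: [-169.43, 169.43], [-51.17, 129.36], [1.28, 143.12], [-76.62, 256.62], [0, 156.53], [-152.29, 152.29]. Speed limits (degrees/s): [136.94, 136.94, 159.86, 180, 180, 180].

INTERFACE

Orientations are given as [roll, pitch, yaw] about the fixed x, y, z axes, in that order (R = Rz(yaw) Ry(pitch) Rx(roll)).
In Python, from bench import sense, snapshot, camera_info, hand_in gives the robot as it stands. The module is installed in compiled form; this text tells all that it offers.
- The arm moves only by the tool apply_moves, never from a script. Its argument "deltas" is a list of rows, each a list of 7 numbers: the shift along the tool's x, y, z scaled (see below), then the turn, a rotation vector about the tool's x, y, z scaled (see below), then the opening, from 0 (shut) to 1 (fully open). In form: [[dx, dy, dz, ax, ay, az, claw], ...]. A call has 1 to 8 rows; each row shifts and turns the commanded pose from where the row before left it, along the tool's axes as they then stand; what a row does not reach is not made up. The controller multiplies each number of a shift by 0.03 m and each number of a turn by 0.08 rad. A row lasts 1/8 s, in which the tool goes at most 62.5 mm and 10.7 degrees, less where a joint would pass 70% of its speed; a pose out of reach is approached as far as the arm can. A call with a number of a shift or a turn outside -1 to 1 is refused whole. A call with a gripper value outside its range is refused whole. The fingers move at their own pace and stop on an object; "grip_force" is the grip in N (left out, the last holds). Time passes only in rows, so rows that do not move let the fingers close. It gives the time, the measured TCP pose, the force, the opening and the grip force at its end, in the units of the state.
- sense(): the state, without advancing time (a new reading comes with each control period).
- snapshot(name): name is "side" or "top"; returns the picture (400x640x3 uint8, red, green, blue); there is no depth.
- camera_info(name): a dict with "vertical_fov" (degrees; the focal length in pixels is half the picture's height over the tangent of half this angle, whatever the lens; pixels are square), "cx", "cy" (the principal point, pixels), "k1" (the pictures are not rectified: a ray, as slopes to the right and down, at radius r is drawn at 1 + k1 r^2 times it, then the intrinsics apply), "origin" and "rotation" of the camera in the world. Camera axes: x right, y up, looking along -z (the intrinsics and any distortion apply to the point x, -y, -z); pixel columns grow to the right and rows downward; lengths in mm; the calibration is good to about 2 mm. A picture is of the moment at which its call begins. camera_info takes no time and is no camera call.
- hand_in(): hands the job in; it is judged then, once.
The state is a dict: "time": time; "joint_pos": joint angles; "qd": joint speeds; "joint_efforts": joint torques, N m; "tool_pos": TCP position; "tcp_rot": TCP orientation; "ft_force": force on the tool from outside, world axes, zero at the start; "wrist_torque": the same for the moment, N m; "finger_gap": finger opening in mm; "grip_force": force on a finger pad.
Only numpy, scipy, OpenCV 4.12 (cv2) and the standard library are available. Lean on these libraries where they do the work, as an engineer would, in place of code of your own. Each camera call takes 0.05 s, during which the arm holds its last target. There are 200 camera calls.

## Working session

There is one attempt and no reset: what is moved stays moved. The work goes in short steps, Python scripts to look and compute and a tool call to move; the robot and the scene stay as the last step left them, time stands still between calls to the robot, and variables do not carry over. Pictures are saved under pics/ and viewed, at most 10 in all, crops included, and the job is handed in when it is done.

Besides the shell and the picture viewer there is one more tool, called after "Call:" as name(argument=value, ...) on one line, values as JSON. apply_moves: Moves the arm, as the interface text tells. Its arguments: {"type":"object","properties":{"deltas":{"type":"array"},"grip_force":{"type":"number"}},"required":["deltas"]}

```bash
mkdir -p pics
cat > h.py <<'E'
import numpy as np, cv2
from bench import sense, snapshot, camera_info
from scipy.spatial.transform import Rotation as Ro
def K(n):
    c=camera_info(n); f=200/np.tan(np.radians(c["vertical_fov"])/2); return c,f
def ray(n,u,v):
    c,f=K(n); x=np.array([(u-c["cx"])/f,(v-c["cy"])/f]); y=x.copy()
    for _ in range(20): y=x/(1+c["k1"]*(y@y))
    d=np.array(c["rotation"])@np.array([y[0],-y[1],-1.0]); return np.array(c["origin"],float),d/np.linalg.norm(d)
def onz(n,u,v,z):
    o,d=ray(n,u,v); return o+d*(z-o[2])/d[2]
def proj(n,p):
    c,f=K(n); q=np.array(c["rotation"]).T@(np.array(p,float)-c["origin"]); s=np.array([q[0],-q[1]])/-q[2]
    s=s*(1+c["k1"]*(s@s)); return s*f+[c["cx"],c["cy"]]
def snap(n,name):
    im=snapshot(n)[:,:,::-1].copy(); cv2.imwrite(f"pics/{name}.png",im); return im
E
python3 - <<'E'
from h import *
for n in("side","top"):
    snap(n,n+"0"); c=camera_info(n); print(n,c)
s=sense();print(s)
E
```

```text
side {'vertical_fov': 55.77905508736105, 'cx': 318.99428303725495, 'cy': 201.2535959828091, 'k1': -0.023087758248420458, 'origin': array([ 445.94509178, -621.46258764,  749.06381586]), 'rotation': array([ 4.62437631e+01, -2.00204715e-02, -9.58753833e+00])}
top {'vertical_fov': 52.486619685028806, 'cx': 324.1735057435814, 'cy': 196.9653607929464, 'k1': 0.004231202236942819, 'origin': array([ 343.24422875,   80.14466125, 1051.71453982]), 'rotation': array([ 1.17520908e+01,  6.29970648e-02, -9.06369501e+01])}
{'time': 0.1, 'joint_pos': array([ 6.60956172e+01,  7.51015232e+00,  8.53237223e+01, -1.42868860e-03,
        8.72612362e+01, -4.89369859e+00]), 'qd': array([ 0.00262089, -0.11557861, -0.11807518,  0.03017385,  0.01489659,
        0.03724676]), 'joint_efforts': array([ 1.48415325e-03, -5.70947599e+01, -5.01944911e+01, -9.27967676e-05,
        8.01156799e-03,  2.17399116e-05]), 'tool_pos': array([195.22595215, 566.79156881, 210.74936678]), 'tcp_rot': array([-1.79905114e+02, -6.69191166e-03,  1.60989380e+02]), 'ft_force': array([-0.1895676 , -0.52096633, -0.75952087]), 'wrist_torque': array([ 0.00879336,  0.02872875, -0.02813251]), 'grip_force': 0.0, 'finger_gap': 85.79192374814492}
```

View pics/side0.png

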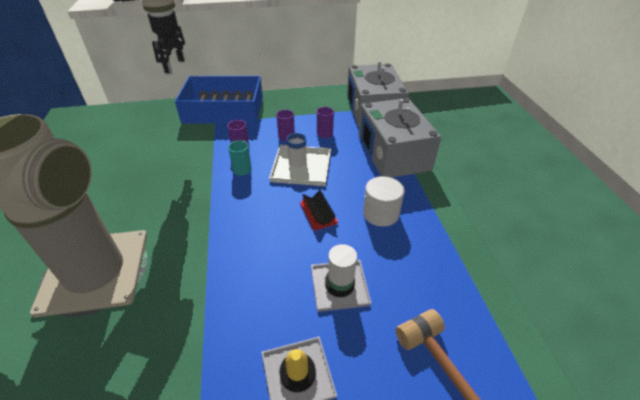

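View pics/top0.png

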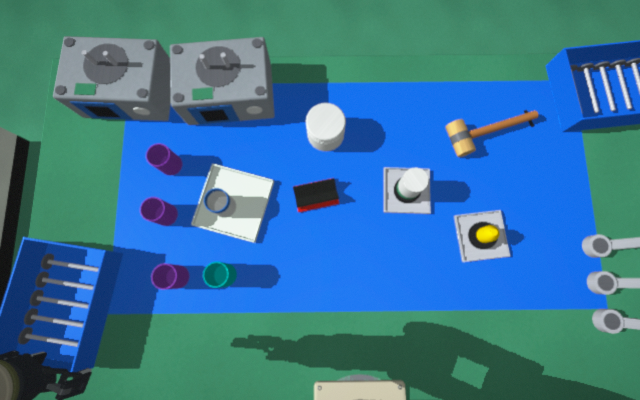

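Candidates for the bowl in the top view are the cup in the white tray with the blue rim (217,201), purple cups at (163,159), (157,211) and (169,276), a turquoise cup at (218,274), and the green-rimmed bowl on the taken post (412,182). By the description I choose the tray one. The empty post has the yellow peg at (486,234). The cradle is at (317,195).

```bash
sed -i 's/np.array(c\["rotation"\])/Ro.from_euler("xyz",c["rotation"],degrees=True).as_matrix()/' h.py
cat > m.py <<'E'
from h import *
im=cv2.imread("pics/top0.png"); si=cv2.imread("pics/side0.png")
cv2.imwrite("pics/crop0.png",np.hstack([cv2.resize(im[160:245,185:350],None,fx=2.4,fy=2.4),cv2.resize(im[160:245,400:525],None,fx=2.4,fy=2.4)]))
def big(mask,x0,y0,x1,y1):
    m=np.zeros_like(mask);m[y0:y1,x0:x1]=mask[y0:y1,x0:x1]
    c,_=cv2.findContours(m,cv2.RETR_EXTERNAL,cv2.CHAIN_APPROX_NONE); return max(c,key=cv2.contourArea)
def hsv(i): return cv2.cvtColor(i,cv2.COLOR_BGR2HSV)
H=hsv(im);S=hsv(si)
sat=cv2.inRange(H,(95,90,40),(125,255,255))
c=big(sat,198,182,238,222); e=cv2.fitEllipse(cv2.convexHull(c)); print("rim",e,onz("top",*e[0],94))
c=big(cv2.inRange(H,(20,120,100),(35,255,255)),450,205,520,270); print("peg",cv2.boundingRect(c),cv2.fitEllipse(c))
def quad(mask,box,z,n="top"):
    c=big(mask,*box); b=cv2.boxPoints(cv2.minAreaRect(c)); P=np.array([onz(n,*p,z)[:2] for p in b]); 
    ed=P[1]-P[0],P[2]-P[1]; print(box,"c",P.mean(0).round(1),"len",[round(float(np.linalg.norm(x)),1) for x in ed],"ang",[round(float(np.degrees(np.arctan2(x[1],x[0]))),1) for x in ed],b.round(1).tolist())
blue=cv2.inRange(H,(95,150,60),(125,255,255))
hi=cv2.bitwise_not(blue)
quad(cv2.inRange(H,(0,0,0),(180,255,45)),(285,170,345,215),39)
red=cv2.inRange(H,(0,120,60),(8,255,255))|cv2.inRange(H,(170,120,60),(180,255,255))
quad(red|cv2.inRange(H,(0,0,0),(180,255,45)),(285,170,338,215),15)
quad(cv2.inRange(H,(0,0,90),(180,80,255)),(445,200,520,270),12)
quad(cv2.inRange(H,(0,0,90),(180,80,255)),(375,160,440,220),12)
c=big(cv2.inRange(H,(0,0,0),(180,255,50)),462,212,505,258); print("seat",cv2.boundingRect(c),cv2.fitEllipse(c))
E
python3 m.py
```

```text
rim ((216.1517791748047, 200.2833251953125), (24.40349578857422, 25.932193756103516), 97.42337036132812) [537.2777104  339.08851497  94.        ]
peg (476, 225, 23, 18) ((487.0022888183594, 233.60415649414062), (16.920167922973633, 23.164566040039062), 78.7868423461914)
(285, 170, 345, 215) c [566.  100.6] len [102.6, 50.4] ang [-78.3, -169.3] [[294.1000061035156, 187.1999969482422], [333.20001220703125, 178.89999389648438], [337.20001220703125, 197.8000030517578], [298.1000061035156, 206.0]]
(285, 170, 338, 215) c [563.9 100.8] len [107.4, 66.2] ang [-78.2, -169.1] [[293.20001220703125, 187.5], [333.1000061035156, 178.89999389648438], [338.29998779296875, 203.10000610351562], [298.3999938964844, 211.60000610351562]]
(445, 200, 520, 270) c [ 453.8 -323.8] len [130.9, 120.1] ang [-83.2, -178.5] [[453.79998779296875, 215.8000030517578], [503.3999938964844, 209.3000030517578], [509.5, 255.89999389648438], [459.8999938964844, 262.3999938964844]]
(375, 160, 440, 220) c [ 575.1 -138.8] len [122.1, 121.2] ang [-90.7, 176.3] [[384.0, 168.0], [430.0, 168.0], [430.0, 213.0], [384.0, 213.0]]
seat (470, 223, 26, 25) ((483.36334228515625, 234.87705993652344), (22.94432258605957, 26.026124954223633), 88.87646484375)
```

View pics/crop0.png

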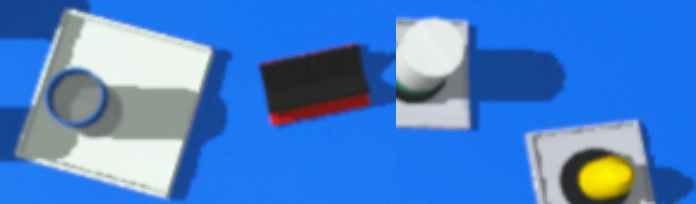

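The crop confirms the choice: the tray cup has a blue rim. The cradle is black on red, and the yellow peg stands on a black seat. I'll cross-check the post and cradle in the side view.

```bash
cat >> m.py <<'E'
print("---")
c=big(cv2.inRange(S,(20,120,80),(35,255,255)),270,335,325,395); r=cv2.minAreaRect(c); print("side peg",cv2.boundingRect(c),r)
by=cv2.boxPoints(r).round(1).tolist()
quad(cv2.inRange(S,(0,0,90),(180,90,255)),(255,330,345,400),12,"side")
c=big(cv2.inRange(S,(95,90,40),(125,255,255)),285,130,308,152); print("side rim",cv2.boundingRect(c),cv2.fitEllipse(cv2.convexHull(c)))
rd=cv2.inRange(S,(0,110,50),(8,255,255))|cv2.inRange(S,(170,110,50),(180,255,255))
quad(rd|cv2.inRange(S,(0,0,0),(180,255,45)),(295,185,345,235),15,"side")
# predictions
for p in((537.3,339,94),): print("rim in side",proj("side",p))
for n in("top","side"):
  for p in((455,-325),(455,-318)): print(n,p,[proj(n,(*p,z)).round(1).tolist() for z in (25,56,87)], "seat edges",[proj(n,(p[0]+a,p[1]+b,25)).round(1).tolist() for a,b in((35,0),(-35,0),(0,35),(0,-35))])
cv2.imwrite("pics/crop1.png",np.hstack([cv2.resize(im[200:270,445:520],(500,467),interpolation=2)[:400],cv2.resize(si[335:400,255:340],(523,400),interpolation=2)])[:, :790])
E
python3 m.py | sed -n '/---/,$p'
```

```text
---
side peg (285, 349, 23, 32) ((296.0, 364.5), (31.0, 22.0), 90.0)
(255, 330, 345, 400) c [ 454.  -325.4] len [131.5, 124.3] ang [6.2, -85.7] [[257.3999938964844, 352.29998779296875], [320.70001220703125, 335.5], [337.20001220703125, 397.3999938964844], [273.79998779296875, 414.20001220703125]]
side rim (285, 130, 23, 19) ((299.4676818847656, 138.6454620361328), (18.540752410888672, 29.291528701782227), 78.24539947509766)
(295, 185, 345, 235) c [564.4 101.8] len [76.4, 141.0] ang [27.2, -81.3] [[298.6000061035156, 199.1999969482422], [320.20001220703125, 188.39999389648438], [337.0, 222.0], [315.3999938964844, 232.8000030517578]]
rim in side [295.93027311 137.97965062]
top (455, -325) [[484.0, 234.5], [488.9, 233.1], [494.1, 231.6]] seat edges [[482.8, 220.9], [485.3, 248.4], [470.2, 234.7], [497.9, 234.4]]
top (455, -318) [[481.3, 234.6], [486.0, 233.2], [491.1, 231.6]] seat edges [[480.0, 220.9], [482.5, 248.5], [467.5, 234.7], [495.1, 234.4]]
side (455, -325) [[297.5, 369.9], [296.9, 363.1], [296.1, 355.7]] seat edges [[315.7, 366.9], [279.1, 373.0], [295.3, 352.2], [300.0, 388.9]]
side (455, -318) [[297.1, 366.3], [296.4, 359.3], [295.7, 351.9]] seat edges [[315.2, 363.3], [278.8, 369.3], [294.8, 348.8], [299.5, 385.0]]
```

View pics/crop1.png

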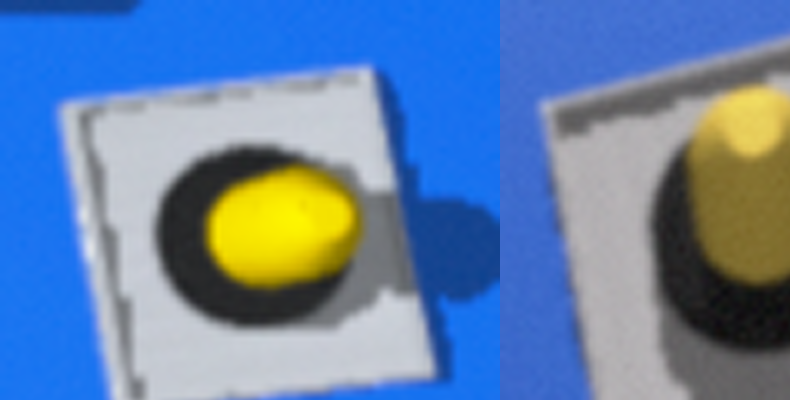

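Call:
apply_moves(deltas=[[0.5,-0.3,-0.5,0,0,0.9,1],[0.5,-0.3,-0.5,0,0,1,1],[0.5,-0.3,-0.5,0,0,1,1],[0.5,-0.3,-0.5,0,0,1,1]])

```text
time: 0.6
tool_pos: [125.4, 560.3, 271.6]
tcp_rot: [-179.9, 0.0, 143.0]
ft_force: [-0.1, 0.4, 0.0]
finger_gap: 85.1
grip_force: 0.0
```

The post centre is about (454.5, -325), the cradle (565, 101) with its axis at 101.8°, and the bowl (538, 340). Next is the planner, which computes constant tool-frame rows between poses.

```bash
cat > p.py <<'E'
from h import *
from scipy.linalg import expm, logm
def T(p,R): M=np.eye(4);M[:3,:3]=R.as_matrix();M[:3,3]=p;return M
def now():
    s=sense(); return T(s["tool_pos"],Ro.from_euler("xyz",s["tcp_rot"],degrees=True))
def pose(p,yaw,beta): # p: TCP
    return T(p,Ro.from_euler("z",yaw,degrees=True)*Ro.from_euler("x",180,degrees=True)*Ro.from_euler("y",beta,degrees=True))
def grasp(g,yaw,beta,back=0): # g: grasp point
    M=pose(g,yaw,beta); M[:3,3]=np.array(g)+M[:3,2]*(5-back); return M
def leg(A,B,n=None):
    D=np.linalg.inv(A)@B; rv=Ro.from_matrix(D[:3,:3]).as_rotvec()
    L=np.zeros((4,4)); L[:3,:3]=np.array([[0,-rv[2],rv[1]],[rv[2],0,-rv[0]],[-rv[1],rv[0],0]])
    th=np.linalg.norm(rv)
    L=np.real(logm(D)) if th>1e-6 else D-np.eye(4)
    for k in range(n or 1,90):
        d=expm(L/k); row=np.r_[d[:3,3]/30,Ro.from_matrix(d[:3,:3]).as_rotvec()/.08]
        if abs(row).max()<=.97: break
    P=[(A@expm(L*i/k))[:3,3] for i in range(k+1)]
    print("rows",k,row.round(3).tolist(),"mid",P[k//2].round(0).tolist(),"end",B[:3,3].round(1).tolist(),"r",[round(np.hypot(*p[:2])) for p in P[::max(1,k//6)]],"z",round(min(p[2] for p in P)))
    return B
E
python3 - <<'E'
from p import *
A=now(); s=sense();print(s["joint_pos"],s["tool_pos"])
B=leg(A,pose((380,240,270),32.3,0))
C=leg(B,grasp((538,340,64),32.3,50,110))
leg(A,C)
D=leg(C,grasp((538,340,64),32.3,50))
E
```

```text
[ 7.22646963e+01  2.53350820e+00  8.42881877e+01 -9.23295224e-04
  9.32363401e+01  1.93117098e+01] [125.44844507 560.3052759  271.61656074]
rows 25 [-0.5, 0.4, 0.002, -0.0, 0.001, 0.966] mid [331.0, 474.0, 271.0] end [380.0, 240.0, 270.0] r [574, 589, 590, 578, 552, 514, 464] z 270
rows 12 [0.127, -0.0, 0.485, 0.0, 0.909, 0.0] mid [412.0, 260.0, 189.0] end [470.0, 297.0, 131.5] r [449, 458, 471, 487, 507, 530, 556] z 131
rows 24 [-0.513, 0.482, 0.079, -0.435, 0.301, 0.933] mid [362.0, 494.0, 236.0] end [470.0, 297.0, 131.5] r [574, 598, 611, 612, 602, 583, 556] z 131
rows 4 [-0.0, 0.0, 0.917, 0.0, -0.0, 0.0] mid [506.0, 320.0, 96.0] end [541.2, 342.0, 60.8] r [556, 577, 598, 619, 640] z 61
```

Run:
```python
from p import *
A=now()
B=leg(A,pose((380,225,270),28,0))
C=leg(B,grasp((538,340,64),28,50,110))
```

```text
rows 26 [-0.495, 0.408, 0.002, -0.0, 0.001, 0.965] mid [345.0, 462.0, 271.0] end [380.0, 225.0, 270.0] r [574, 590, 593, 582, 557, 520, 470] z 270
rows 12 [0.144, -0.076, 0.492, -0.0, 0.909, -0.0] mid [410.0, 256.0, 188.0] end [467.0, 302.2, 131.5] r [442, 452, 466, 484, 505, 529, 556] z 131
```

Call:
apply_moves(deltas=[[-0.495,0.408,0,0,0,0.965,1],[-0.495,0.408,0,0,0,0.965,1],[-0.495,0.408,0,0,0,0.965,1],[-0.495,0.408,0,0,0,0.965,1],[-0.495,0.408,0,0,0,0.965,1],[-0.495,0.408,0,0,0,0.965,1],[-0.495,0.408,0,0,0,0.965,1],[-0.495,0.408,0,0,0,0.965,1]])

```text
time: 1.6
tool_pos: [274.2, 526.4, 271.0]
tcp_rot: [-180.0, 0.0, 107.6]
ft_force: [-0.8, 0.1, -0.1]
finger_gap: 85.2
grip_force: 0.0
```

Call:
apply_moves(deltas=[[-0.495,0.408,0,0,0,0.965,1],[-0.495,0.408,0,0,0,0.965,1],[-0.495,0.408,0,0,0,0.965,1],[-0.495,0.408,0,0,0,0.965,1],[-0.495,0.408,0,0,0,0.965,1],[-0.495,0.408,0,0,0,0.965,1],[-0.495,0.408,0,0,0,0.965,1],[-0.495,0.408,0,0,0,0.965,1]])

```text
time: 2.6
tool_pos: [374.8, 413.1, 271.1]
tcp_rot: [-180.0, 0.1, 72.2]
ft_force: [0.4, -0.3, 0.4]
finger_gap: 85.1
grip_force: 0.0
```

Call:
apply_moves(deltas=[[-0.495,0.408,0,0,0,0.965,1],[-0.495,0.408,0,0,0,0.965,1],[-0.495,0.408,0,0,0,0.965,1],[-0.495,0.408,0,0,0,0.965,1],[-0.495,0.408,0,0,0,0.965,1],[-0.495,0.408,0,0,0,0.965,1],[-0.495,0.408,0,0,0,0.965,1],[-0.495,0.408,0,0,0,0.965,1]])

```text
time: 3.6
tool_pos: [391.2, 262.5, 271.2]
tcp_rot: [-180.0, 0.1, 36.8]
ft_force: [0.5, -1.4, 0.7]
finger_gap: 85.6
grip_force: 0.0
```

Run:
```python
from p import *
A=now(); s=sense();print(s["joint_pos"].tolist(),s["tool_pos"],s["tcp_rot"])
C=leg(A,grasp((538,340,64),28,50,110))
```

```text
[27.62286478495777, -13.760905752165035, 99.57211487649744, -0.002249987677933776, 94.2409748401282, 80.81618312658378] [391.16671348 262.46542735 271.19240259] [-1.79993887e+02  5.18731791e-02  3.68065191e+01]
rows 12 [0.07, 0.012, 0.464, -0.07, 0.908, 0.15] mid [415.0, 275.0, 192.0] end [467.0, 302.2, 131.5] r [471, 476, 485, 498, 515, 534, 556] z 131
```

Call:
apply_moves(deltas=[[0.07,0.012,0.464,-0.07,0.908,0.15,1],[0.07,0.012,0.464,-0.07,0.908,0.15,1],[0.07,0.012,0.464,-0.07,0.908,0.15,1],[0.07,0.012,0.464,-0.07,0.908,0.15,1],[0.07,0.012,0.464,-0.07,0.908,0.15,1],[0.07,0.012,0.464,-0.07,0.908,0.15,1]])

```text
time: 4.35
tool_pos: [415.5, 276.3, 191.7]
tcp_rot: [178.9, -25.1, 33.0]
ft_force: [-0.2, 0.7, 0.9]
finger_gap: 85.3
grip_force: 0.0
```

Run:
```python
from p import *
A=now(); s=sense();print(s["joint_pos"].tolist(),s["tool_pos"].tolist(),s["tcp_rot"])
# planar fit: in-plane r = along J1 dir
J=np.array([[66.0956,7.5102,85.3237,87.261],[72.2647,2.5335,84.2882,93.2363],[27.6229,-13.7609,99.5721,94.241]])
P=np.array([[195.226,566.792,210.749],[125.448,560.305,271.617],[391.167,262.465,271.192]])
J=np.vstack([J,s["joint_pos"][[0,1,2,4]]]);P=np.vstack([P,s["tool_pos"]])
a=np.radians(J);R=P[:,0]*np.cos(a[:,0])+P[:,1]*np.sin(a[:,0]);q2=a[:,1];q23=q2+a[:,2];q=q23+a[:,3]
O=np.zeros(4);I=np.ones(4)
# unknown: a1, d1, L2, L3, e3(perp offset), LT
M=np.vstack([np.c_[I,O,np.sin(q2),np.sin(q23),np.cos(q23),np.sin(q)],np.c_[O,I,np.cos(q2),np.cos(q23),-np.sin(q23),np.cos(q)]])
x,res,rk,sv=np.linalg.lstsq(M,np.r_[R,P[:,2]],rcond=None);print(x.round(1),sv,np.abs(M@x-np.r_[R,P[:,2]]).max(), -P[:,0]*np.sin(a[:,0])+P[:,1]*np.cos(a[:,0]))
```

```text
[26.408000793423362, -36.522185538213954, 127.91427581601279, 1.9132621738142104, 63.529325260112095, 83.19702578716394] [415.4769371649882, 276.3088692822794, 191.72252575125415] [178.92174698 -25.1243123   32.9793187 ]
[  0.6 318.  369.  552.8  61.4 384.3] [3.96235482 2.82890031 0.5100978  0.17411502 0.07269604 0.03559236] 0.10876697300781757 [51.19073571 51.19411846 51.18414677 62.68831818]
```

```bash
cat > k.py <<'E'
import numpy as np
from scipy.optimize import fsolve
a1,d1,L2,L3,e,LT=.6,318,369,552.8,61.4,384.3
def ik(r,z,q,g=(-0.5,2.2)):  # q total from up, degrees
    q=np.radians(q)
    def f(v):
        b=v[0]+v[1]; return [a1+L2*np.sin(v[0])+L3*np.sin(b)+e*np.cos(b)+LT*np.sin(q)-r, d1+L2*np.cos(v[0])+L3*np.cos(b)-e*np.sin(b)+LT*np.cos(q)-z]
    v,i,ok,m=fsolve(f,g,full_output=1); return np.degrees([v[0],v[1],q-v.sum()]).round(1).tolist(),ok
E
python3 - <<'E'
from k import *
for beta in(20,30,40,50):
  for back in(0,110):
    t=np.radians(beta); g=np.hypot(538,340); g=np.sqrt(g*g-51*51)
    print("pick",beta,back,ik(g+(5-back)*np.sin(t),64-(5-back)*np.cos(t),180-beta))
  g=np.sqrt(454.5**2+325**2-51**2)
  for z in(85,160): print("post",beta,z,ik(g+5*np.sin(t),z-5*np.cos(t),180-beta))
E
```

```text
pick 20 0 ([2.4, 109.8, 47.7], 1)
pick 20 110 ([-10.5, 110.5, 59.9], 1)
post 20 85 ([-12.0, 121.0, 51.1], 1)
post 20 160 ([-17.1, 116.8, 60.2], 1)
pick 30 0 ([-4.4, 119.9, 34.5], 1)
pick 30 110 ([-22.3, 123.9, 48.4], 1)
post 30 85 ([-20.8, 131.1, 39.7], 1)
post 30 160 ([-26.9, 127.1, 49.8], 1)
pick 40 0 ([-9.3, 129.0, 20.3], 1)
pick 40 110 ([-33.7, 136.9, 36.8], 1)
post 40 85 ([-28.5, 140.8, 27.7], 1)
post 40 160 ([-36.5, 137.3, 39.2], 1)
pick 50 0 ([-10.9, 136.6, 4.3], 1)
pick 50 110 ([-44.6, 149.6, 25.0], 1)
post 50 85 ([-34.0, 149.7, 14.3], 1)
post 50 160 ([-45.6, 147.3, 28.3], 1)
```

```bash
cat > k.py <<'E'
from p import *
from scipy.optimize import least_squares
import json,os
D=[([66.0956172,7.51015232,85.3237223,-.00142868860,87.2612362,-4.89369859],[195.22595215,566.79156881,210.74936678],[-179.905114,-.00669,160.98938]),
([72.2646963,2.5335082,84.2881877,-.000923,93.2363401,19.3117098],[125.44844507,560.3052759,271.61656074],[-179.9,0,143.0]),
([27.62286478,-13.76090575,99.57211488,-.00225,94.24097484,80.81618313],[391.16671348,262.46542735,271.19240259],[-179.993887,.0518731791,36.8065191]),
([26.40800079,-36.52218554,127.91427582,1.91326217,63.52932526,83.19702579],[415.47693716,276.30886928,191.72252575],[178.92174698,-25.1243123,32.9793187])]
if os.path.exists("d.json"): D+=json.load(open("d.json"))
def add():
    s=sense(); D.append((s["joint_pos"].tolist(),s["tool_pos"].tolist(),s["tcp_rot"].tolist())); json.dump(D[4:],open("d.json","w"))
S4,S6=1,1
def fk(j,x):
    E=lambda a,t:Ro.from_euler(a,t,degrees=True)
    a1,d1,L2,L3,e,LT=x
    R=E("z",j[0])*E("y",j[1]+j[2])*E("z",S4*j[3])*E("y",j[4])*E("z",S6*j[5]+90)
    b=np.radians(j[1]+j[2]);t=np.radians(j[1])
    w=E("z",j[0]).apply([a1+L2*np.sin(t)+L3*np.sin(b)+e*np.cos(b),51.19,d1+L2*np.cos(t)+L3*np.cos(b)-e*np.sin(b)])
    return w+R.as_matrix()[:,2]*LT,R
def fit():
    x0=np.array([0,320,370,450,30,250.])
    f=lambda x:np.r_[np.concatenate([fk(j,x)[0]-p for j,p,_ in D]),(x[:1]-0)*.01,(x[4:5])*.003]
    r=least_squares(f,x0); return r.x,np.abs(r.fun).max()
LO=np.array([-169.4,-51.17,1.28,-76.62,0,-152.29]);HI=np.array([169.43,129.36,143.12,256.62,156.53,152.29])
def ik(M,x,g):
    Rt=Ro.from_matrix(M[:3,:3])
    def f(j):
        p,R=fk(j,x); return np.r_[(p-M[:3,3])/10,(Rt.inv()*R).as_rotvec()*20]
    r=least_squares(f,np.clip(g,LO+1,HI-1),bounds=(LO,HI)); return r.x.round(1).tolist(),round(float(np.abs(r.fun).max()),2)
E
python3 - <<'E'
from k import *
x,e=fit();print(x.round(1),e)
for j,p,r in D: 
    q,R=fk(j,x); print((q-p).round(1),(Ro.from_euler("xyz",r,degrees=True).inv()*R).magnitude()*57.3)
j0=D[3][0]
for b in(35,40,45):
    for back in(0,60): print("pick",b,back,ik(grasp((538,340,64),28,b,back),x,j0))
    for sg,gs in((-1,-50),(-1,50),(1,50),(1,-50)): print("cradle lean",sg*(90-b),ik(grasp((565,101,57),101.8,sg*(90-b)),x,[10,0,110,gs,70,0]))
    for z in(85,170): print("post",b,ik(grasp((454.5,-325,z),139,-b),x,[-40,-20,130,0,40,-90]))
E
```

```text
[  0.  318.  369.1 553.4  61.5 384.4] 0.18447074759538062
[ 0.  0. -0.] 1.938279010707678e-06
[ 0. -0. -0.] 0.0684839345082524
[ 0. -0.  0.] 4.639842284485394e-07
[ 0. -0.  0.] 2.860182434764259e-09
pick 35 0 ([27.5, -7.2, 124.6, 0.6, 27.6, 89.1], 0.0)
pick 35 60 ([27.5, -18.7, 128.3, 0.5, 35.4, 89.1], 0.0)
cradle lean -55 ([34.4, 34.3, 88.0, -49.2, 87.6, 38.7], 0.0)
cradle lean -55 ([34.4, 34.3, 88.0, -49.2, 87.6, 38.7], 0.0)
cradle lean 55 ([-22.4, 36.3, 85.1, 42.9, 95.4, -44.8], 0.0)
cradle lean 55 ([-22.4, 36.3, 85.1, 42.9, 95.4, -44.8], 0.0)
post 35 ([-40.7, -24.8, 136.0, -0.3, 33.8, -89.5], 0.0)
post 35 ([-40.7, -32.4, 131.5, -0.2, 45.8, -89.6], 0.0)
pick 40 0 ([27.5, -9.3, 129.0, 1.0, 20.3, 88.7], 0.0)
pick 40 60 ([27.4, -22.6, 133.8, 0.8, 28.7, 88.9], 0.0)
cradle lean -50 ([32.7, 30.7, 89.9, -45.9, 84.7, 36.1], 0.0)
cradle lean -50 ([32.7, 30.7, 89.9, -45.9, 84.7, 36.1], 0.0)
cradle lean 50 ([-20.9, 32.6, 87.1, 40.2, 92.3, -43.0], 0.0)
cradle lean 50 ([-20.9, 32.6, 87.1, 40.2, 92.3, -43.0], 0.0)
post 40 ([-40.7, -28.5, 140.8, -0.4, 27.7, -89.4], 0.0)
post 40 ([-40.7, -37.2, 136.6, -0.3, 40.6, -89.5], 0.0)
pick 45 0 ([27.4, -10.7, 133.1, 1.8, 12.6, 87.8], 0.0)
pick 45 60 ([27.4, -25.7, 139.1, 1.2, 21.7, 88.4], 0.0)
cradle lean -45 ([30.8, 27.3, 91.5, -42.5, 82.0, 33.2], 0.0)
cradle lean -45 ([30.8, 27.3, 91.5, -42.5, 82.0, 33.2], 0.0)
cradle lean 45 ([-19.2, 29.1, 89.0, 37.3, 89.3, -40.9], 0.0)
cradle lean 45 ([-19.2, 29.1, 89.0, 37.3, 89.3, -40.9], 0.0)
post 45 ([-40.0, -29.6, 143.1, -2.6, 23.2, -86.9], 0.58)
post 45 ([-40.7, -42.0, 141.7, -0.4, 35.3, -89.4], 0.0)
```

Run:
```python
from p import *
A=now()
C=leg(A,grasp((538,340,64),28,40,60))
leg(C,grasp((538,340,64),28,40))
```

```text
rows 5 [0.292, 0.033, 0.844, -0.071, 0.647, 0.19] mid [449.0, 294.0, 154.0] end [506.8, 323.4, 106.1] r [499, 518, 537, 558, 579, 601] z 106
rows 3 [-0.0, -0.0, 0.667, 0.0, -0.0, -0.0] mid [518.0, 329.0, 91.0] end [540.8, 341.5, 60.2] r [601, 614, 627, 640] z 60
```

Call:
apply_moves(deltas=[[0.292,0.033,0.844,-0.071,0.647,0.19,1],[0.292,0.033,0.844,-0.071,0.647,0.19,1],[0.292,0.033,0.844,-0.071,0.647,0.19,1],[0.292,0.033,0.844,-0.071,0.647,0.19,1],[0.292,0.033,0.844,-0.071,0.647,0.19,1],[0,0,0,0,0,0,1]])

```text
time: 5.1
tool_pos: [505.0, 322.5, 103.2]
tcp_rot: [180.0, -39.6, 28.0]
ft_force: [0.3, -0.2, -0.0]
finger_gap: 85.7
grip_force: 0.0
```

Run:
```python
from k import *
add()
leg(now(),grasp((538,340,64),28,40))
im=snap("top","t1"); si=snap("side","s1")
cv2.imwrite("pics/c2.png",np.hstack([cv2.resize(im[150:260,150:290],None,fx=2.8,fy=2.8,interpolation=2),cv2.resize(si[90:200,230:370],None,fx=2.8,fy=2.8,interpolation=2)]))
```

```text
rows 3 [0.042, 0.001, 0.655, 0.0, 0.031, 0.002] mid [517.0, 329.0, 89.0] end [540.8, 341.5, 60.2] r [599, 613, 626, 640] z 60
```

View pics/c2.png

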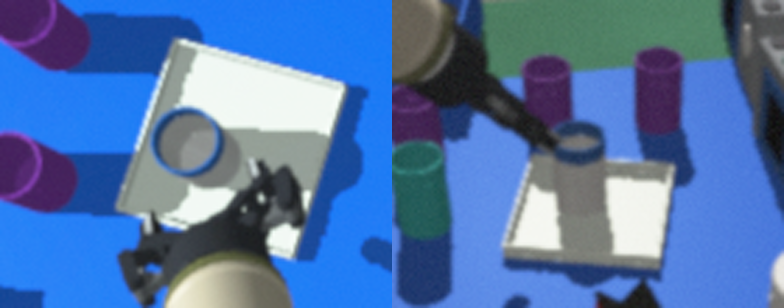

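The picture shows the open fingers, with tips at about (153,220) and (258,165) in the crop, straddling the line to the rim at (188,142). The bowl sits a few mm to the right, so I shift 3 mm along tool y while advancing, then close.

Call:
apply_moves(deltas=[[0.035,0.04,0.5,0,0.02,0,1],[0.035,0.03,0.5,0,0.02,0,1],[0.035,0.03,0.5,0,0.02,0,1],[0.02,0,0.47,0,0.03,0,1],[0,0,0,0,0,0,1]])

```text
time: 5.82
tool_pos: [544.5, 340.0, 64.5]
tcp_rot: [180.0, -40.3, 28.0]
ft_force: [0.4, 0.1, -0.8]
finger_gap: 85.6
grip_force: 0.0
```

Call:
apply_moves(deltas=[[0,0,0,0,0,0,0.4],[0,0,0,0,0,0,0.4],[0,0,0,0,0,0,0.4],[0,0,0,0,0,0,0.4],[0,0,0,0,0,0,0.4]], grip_force=40)

```text
time: 6.45
tool_pos: [545.3, 340.7, 66.1]
tcp_rot: [180.0, -40.5, 28.0]
ft_force: [-3.5, 0.5, 6.5]
finger_gap: 53.4
grip_force: 39.5
```

Run:
```python
from k import *
add(); s=sense(); print(s["tool_pos"],s["tcp_rot"],s["ft_force"],s["finger_gap"],s["grip_force"],s["joint_pos"].round(1))
snap("top","t2"); si=snap("side","s2")
cv2.imwrite("pics/c3.png",cv2.resize(si[90:200,230:370],None,fx=4,fy=4,interpolation=2))
```

```text
[545.27205664 340.68148263  66.07729634] [179.97812499 -40.50224258  28.04225665] [-3.47550129  0.49658618  6.51246778] 53.43735472590966 39.52127097174525 [ 27.1  -9.7 128.9   1.8  20.3  87.6]
```

View pics/c3.png

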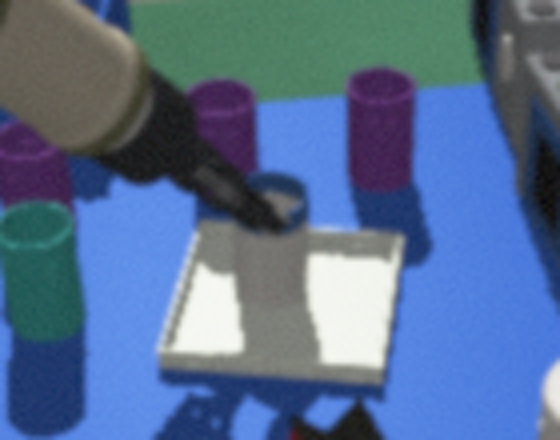

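The fingers closed on a chord (gap 53 mm instead of 60), so the pads are short of the bowl's axis. I'll reopen, re-measure the bowl with both views, and advance.

Call:
apply_moves(deltas=[[0,0,0,0,0,0,1],[0,0,0,0,0,0,1],[0,0,0,0,0,0,1],[0,0,0,0,0,0,1]])

```text
time: 7.05
tool_pos: [544.1, 339.8, 63.7]
tcp_rot: [180.0, -40.3, 28.0]
ft_force: [-0.6, -0.1, 0.9]
finger_gap: 85.6
grip_force: 0.0
```

Run:
```python
from k import *
s=sense(); print(s["tool_pos"],s["tcp_rot"],s["finger_gap"])
im=snap("top","t3"); si=snap("side","s3")
for z,p in((94,(540,340)),(94,(550,340)),(94,(545,348))): print(p,proj("top",(*p,z)).round(1),proj("side",(*p,z)).round(1))
A=now()
for l in(14,0,-13): print("pads at",l,proj("top",A[:3,3]+A[:3,2]*l).round(1),proj("side",A[:3,3]+A[:3,2]*l).round(1))
cv2.imwrite("pics/c4.png",np.hstack([cv2.resize(im[165:235,180:260],(400,350),interpolation=2),cv2.resize(si[120:190,260:340],(400,350),interpolation=2)]))
```

```text
[544.14758343 339.81146083  63.70410298] [179.97828746 -40.28917747  28.02083409] 85.5888472503409
(540, 340) [215.8 199.2] [296.8 137.7]
(550, 340) [216.  195.1] [300.  137.4]
(545, 348) [212.6 197.2] [298.1 136.1]
pads at 14 [218.7 197.7] [301.  147.6]
pads at 0 [219.2 199.9] [298.5 145.8]
pads at -13 [219.6 202.1] [296.2 144.1]
```

View pics/c4.png

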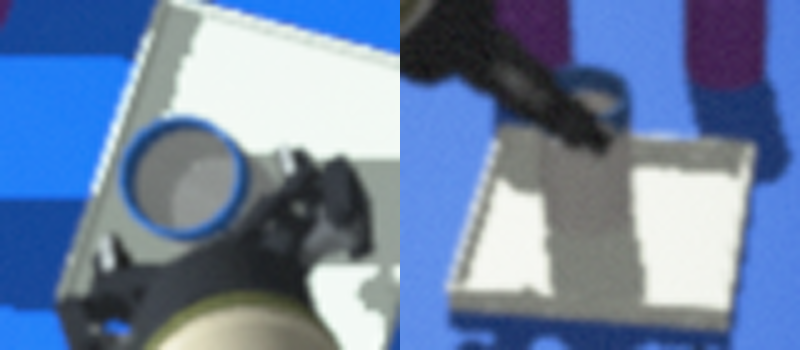

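Run:
```python
from k import *
A=now()
for l in(14,1,-12,-25):
    print(l,[[proj(n,A[:3,3]+A[:3,2]*l+A[:3,1]*y+A[:3,0]*0).round(1).tolist() for y in(-43,43)] for n in("top","side")])
# tray outline from top, side: white mask
for n,f in(("top","t3"),("side","s3")):
    im=cv2.imread(f"pics/{f}.png"); H=cv2.cvtColor(im,cv2.COLOR_BGR2HSV)
    box=(190,175,240,225) if n=="top" else (285,128,312,150)
    m=cv2.inRange(H,(95,90,30),(125,255,255)) 
    x0,y0,x1,y1=box; sub=m[y0:y1,x0:x1]
    k,lab,st,ce=cv2.connectedComponentsWithStats(sub); print(n,[(s.tolist(),(c+[x0,y0]).round(1).tolist()) for s,c in zip(st[1:],ce[1:]) if s[4]>15])
# base check: where is other known geometry? arm base unavailable; taken bowl top, both views
```

```text
14 [[[203.2, 205.7], [234.1, 189.7]], [[293.2, 141.3], [309.2, 154.1]]]
1 [[[203.4, 207.9], [234.7, 191.7]], [[290.8, 139.6], [306.9, 152.5]]]
-12 [[[203.7, 210.2], [235.3, 193.7]], [[288.5, 137.9], [304.6, 150.8]]]
-25 [[[204.0, 212.5], [235.9, 195.8]], [[286.0, 136.2], [302.2, 149.1]]]
top [([0, 0, 17, 50, 466], [195.4, 192.0]), ([14, 13, 26, 25, 197], [216.0, 200.5])]
side [([6, 0, 21, 19, 279], [303.2, 135.4])]
```

Call:
apply_moves(deltas=[[0,0,0.2,0,0,0,1],[0,0,0.2,0,0,0,1],[0,0,0.2,0,0,0,1],[0,0,0.2,0,0,0,1]])

```text
time: 7.65
tool_pos: [558.2, 347.3, 45.1]
tcp_rot: [180.0, -40.3, 28.0]
ft_force: [-0.8, -0.3, 0.7]
finger_gap: 85.6
grip_force: 0.0
```

Call:
apply_moves(deltas=[[0,0,0,0,0,0,0.5],[0,0,0,0,0,0,0.5],[0,0,0,0,0,0,0.5],[0,0,0,0,0,0,0.5],[0,0,0,0,0,0,0.5]], grip_force=30)

```text
time: 8.28
tool_pos: [557.9, 347.2, 45.7]
tcp_rot: [180.0, -40.3, 28.0]
ft_force: [-0.1, -0.1, -0.7]
finger_gap: 59.8
grip_force: 32.7
```

Run:
```python
from k import *
s=sense(); print(s["tool_pos"],s["tcp_rot"],s["finger_gap"])
im=snap("top","t4"); si=snap("side","s4")
cv2.imwrite("pics/c5.png",np.hstack([cv2.resize(im[165:235,180:260],(400,350),interpolation=2),cv2.resize(si[120:190,260:340],(400,350),interpolation=2)]))
```

```text
[557.94103711 347.17357688  45.66583391] [179.97743225 -40.31047148  28.02482461] 59.84679975308558
```

View pics/c5.png

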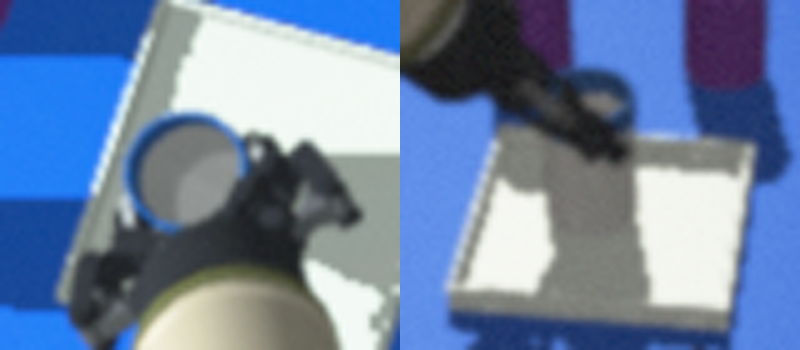

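Full diameter gripped (gap 59.8, almost no net force). I'll grip harder and plan the lift and the cradle placement.

```bash
cat > c.py <<'E'
from k import *
x,_=fit()
def tgt(o,mid,yaw,b):
    M=pose((0,0,0),yaw,b); M[:3,3]=np.array(mid)-M[:3,:3]@o; return M
E
python3 - <<'E'
from c import *
A=now(); beta=40.3
o=A[:3,:3].T@(np.array([540,337.7,49])-A[:3,3]); print("mid in tool",o.round(1).tolist())
L=A.copy(); L[2,3]+=90; L=leg(A,L)
# rotate first partially while travelling
C=leg(L,tgt(o,(565,101,130),101.8,beta-90))
D=leg(C,tgt(o,(565,101,58.5),101.8,beta-90))
g=sense()["joint_pos"]
for M in(L,C,D): g,e=ik(M,x,g);print(g,e)
E
```

```text
mid in tool [-13.4, -0.0, -15.7]
rows 3 [0.647, 0.0, -0.763, 0.0, 0.0, 0.0] mid [558.0, 347.0, 76.0] end [558.0, 347.2, 135.7] r [657, 657, 657, 657] z 46
rows 19 [-0.447, 0.203, 0.111, -0.076, -0.875, -0.926] mid [531.0, 234.0, 73.0] end [565.7, 97.8, 109.7] r [657, 631, 604, 580, 565, 561, 569] z 72
rows 2 [0.909, 0.0, 0.771, -0.0, 0.0, 0.0] mid [566.0, 98.0, 74.0] end [565.7, 97.8, 38.2] r [574, 574, 574] z 38
[27.1, -14.6, 124.5, 1.2, 29.8, 88.2] 0.0
[32.6, 25.6, 89.7, -45.5, 88.2, 32.3] 0.0
[32.6, 32.0, 89.8, -45.8, 83.6, 37.0] 0.0
```

Call:
apply_moves(deltas=[[0,0,0,0,0,0,0.3],[0,0,0,0,0,0,0.3]], grip_force=60)

```text
time: 8.62
tool_pos: [558.2, 347.3, 45.9]
tcp_rot: [180.0, -40.3, 28.0]
ft_force: [0.7, 0.3, -0.2]
finger_gap: 58.7
grip_force: 64.5
```

Call:
apply_moves(deltas=[[0.3,0,-0.36,0,0,0,0.3],[0.647,0,-0.763,0,0,0,0.3],[0.647,0,-0.763,0,0,0,0.3],[0.647,0,-0.763,0,0,0,0.3],[0.647,0,-0.763,0,0,0,0.3],[0.3,0,-0.36,0,0,0,0.3],[0,0,0,0,0,0,0.3]])

```text
time: 9.5
tool_pos: [558.2, 347.4, 195.4]
tcp_rot: [180.0, -40.4, 28.0]
ft_force: [-0.6, -0.4, -2.3]
finger_gap: 58.7
grip_force: 65.2
```

Run:
```python
from c import *
add();A=now(); beta=40.3;o=np.array([-13.4,0,-15.7]);s=sense();print(A[:3,3],s["tcp_rot"],s["ft_force"],s["finger_gap"])
C=leg(A,tgt(o,(565,101,150),101.8,beta-90))
D=leg(C,tgt(o,(565,101,70),101.8,beta-90))
im=snap("top","t5"); si=snap("side","s5")
cv2.imwrite("pics/c6.png",np.hstack([cv2.resize(im[135:235,160:280],(480,400),interpolation=2),cv2.resize(si[80:160,260:340],(320,320),interpolation=2)[:].repeat(1,0) if 0 else cv2.resize(si[70:170,260:340],(320,400),interpolation=2)]))
```

```text
[558.1855231  347.35522797 195.35097028] [179.97228356 -40.43250952  28.02891835] [-0.58940655 -0.37036197 -2.32228433] 58.749724597371504
rows 19 [-0.445, 0.176, 0.185, -0.075, -0.876, -0.926] mid [535.0, 242.0, 114.0] end [565.7, 97.8, 129.6] r [657, 635, 610, 587, 571, 564, 569] z 107
rows 3 [0.678, 0.0, 0.575, -0.0, 0.0, 0.0] mid [566.0, 98.0, 103.0] end [565.7, 97.8, 49.6] r [574, 574, 574, 574] z 50
```

View pics/c6.png

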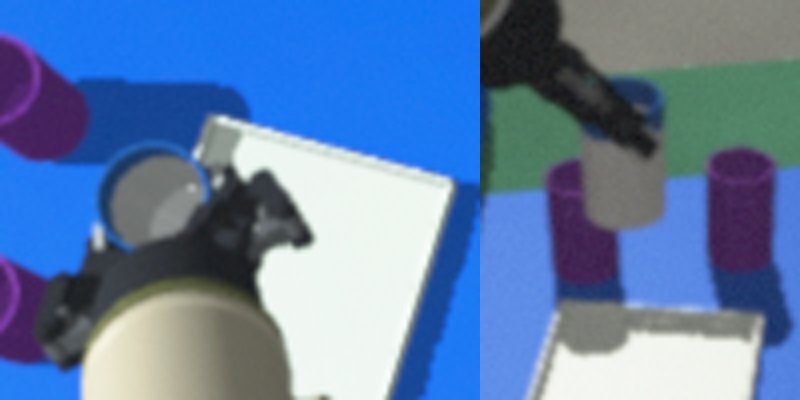

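Call:
apply_moves(deltas=[[-0.445,0.176,0.185,-0.075,-0.876,-0.926,0.3],[-0.445,0.176,0.185,-0.075,-0.876,-0.926,0.3],[-0.445,0.176,0.185,-0.075,-0.876,-0.926,0.3],[-0.445,0.176,0.185,-0.075,-0.876,-0.926,0.3],[-0.445,0.176,0.185,-0.075,-0.876,-0.926,0.3],[-0.445,0.176,0.185,-0.075,-0.876,-0.926,0.3],[-0.445,0.176,0.185,-0.075,-0.876,-0.926,0.3],[-0.445,0.176,0.185,-0.075,-0.876,-0.926,0.3]])

```text
time: 10.6
tool_pos: [534.1, 256.0, 114.7]
tcp_rot: [164.8, -2.6, 59.2]
ft_force: [0.0, -0.2, -2.7]
finger_gap: 58.5
grip_force: 65.2
```

Call:
apply_moves(deltas=[[-0.445,0.176,0.185,-0.075,-0.876,-0.926,0.3],[-0.445,0.176,0.185,-0.075,-0.876,-0.926,0.3],[-0.445,0.176,0.185,-0.075,-0.876,-0.926,0.3],[-0.445,0.176,0.185,-0.075,-0.876,-0.926,0.3],[-0.445,0.176,0.185,-0.075,-0.876,-0.926,0.3],[-0.445,0.176,0.185,-0.075,-0.876,-0.926,0.3],[-0.445,0.176,0.185,-0.075,-0.876,-0.926,0.3],[-0.445,0.176,0.185,-0.075,-0.876,-0.926,0.3]])

```text
time: 11.6
tool_pos: [546.2, 136.4, 110.8]
tcp_rot: [170.4, 36.8, 86.2]
ft_force: [-0.8, -0.1, -2.4]
finger_gap: 59.3
grip_force: 65.3
```

Call:
apply_moves(deltas=[[-0.445,0.176,0.185,-0.075,-0.876,-0.926,0.3],[-0.445,0.176,0.185,-0.075,-0.876,-0.926,0.3],[-0.445,0.176,0.185,-0.075,-0.876,-0.926,0.3],[0,0,0,0,0,0,0.3],[0,0,0,0,0,0,0.3]])

```text
time: 12.22
tool_pos: [564.6, 97.9, 127.0]
tcp_rot: [-179.8, 49.6, 101.9]
ft_force: [0.8, -0.7, -1.7]
finger_gap: 59.1
grip_force: 65.3
```

```bash
cat > sil.py <<'E'
# bowl silhouette in both views vs. a bowl-free picture: prints principal axis ends
from c import *
E
python3 - <<'E'
from c import *
add();A=now(); beta=40.3;o=np.array([-13.4,0,-15.7]);s=sense();print(A[:3,3],s["tcp_rot"],s["ft_force"],s["finger_gap"],s["joint_pos"].round(1))
D=leg(A,tgt(o,(565,101,75),101.8,beta-90))
leg(D,tgt(o,(565,101,57),101.8,beta-90))
im=snap("top","t6"); si=snap("side","s6")
mt=np.array([565,101,150.]);d=np.array([np.cos(np.radians(101.8)),np.sin(np.radians(101.8)),0])
for n in("top","side"):
    print(n,"mouth",proj(n,mt+45*d).round(1),"band",proj(n,mt+25*d).round(1),"bottom",proj(n,mt-45*d).round(1),"sides at bottom",[proj(n,mt-45*d+30*np.array([d[1],-d[0],0])*q).round(1).tolist() for q in(1,-1)],proj(n,mt-45*d+[0,0,30]).round(1))
cv2.imwrite("pics/c7.png",np.hstack([cv2.resize(im[140:230,265:365],(400,360),interpolation=2),cv2.resize(si[130:230,270:370],(360,360),interpolation=2)]))
E
```

```text
[564.61160691  97.87876249 127.03390445] [-179.81231024   49.64858846  101.89515455] [ 0.81220695 -0.72831522 -1.73996466] 59.06883590645994 [ 32.7  24.2  89.5 -45.4  89.4  31.1]
rows 2 [0.916, 0.019, 0.785, -0.013, -0.006, 0.007] mid [565.0, 98.0, 91.0] end [565.7, 97.8, 54.6] r [573, 574, 574] z 55
rows 1 [0.458, 0.0, 0.388, -0.0, 0.0, 0.0] mid [566.0, 98.0, 55.0] end [565.7, 97.8, 36.6] r [574, 574] z 37
top mouth [295.1 186.6] band [303.7 184.7] bottom [333.6 178.3] sides at bottom [[330.7, 166.0], [336.5, 190.8]] [333.9 175. ]
side mouth [311.4 161.4] band [314.2 165.9] bottom [324.5 182.7] sides at bottom [[335.9, 179.8], [312.9, 185.7]] [324.6 173.1]
```

View pics/c7.png

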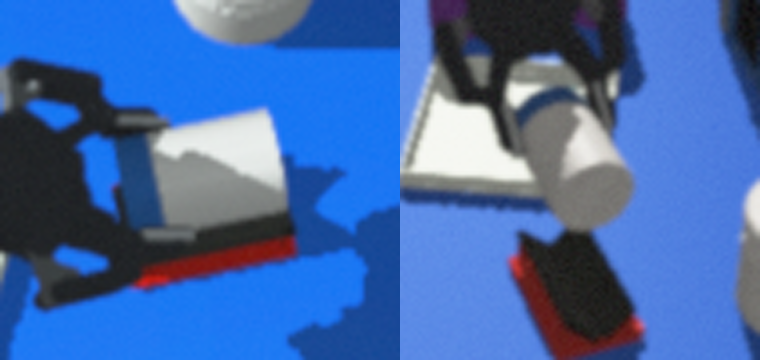

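The bowl hangs horizontally over the cradle, mouth towards +y. Its bottom corners are at about (332,167) and (338,193) in the top view, close to the prediction. Lowering now.

Call:
apply_moves(deltas=[[0.643,0.013,0.546,-0.009,-0.004,0.005,0.3],[0.643,0.013,0.546,-0.009,-0.004,0.005,0.3],[0.643,0.013,0.546,-0.009,-0.004,0.005,0.3],[0.089,0,0.076,0,0,0,0.3],[0.089,0,0.076,0,0,0,0.3],[0.089,0,0.076,0,0,0,0.3],[0,0,0,0,0,0,0.3]])

```text
time: 13.2
tool_pos: [566.5, 98.0, 42.2]
tcp_rot: [179.9, 49.8, 101.8]
ft_force: [-0.7, -0.1, -1.6]
finger_gap: 58.8
grip_force: 65.3
```

Call:
apply_moves(deltas=[[0.038,0,0.032,0,0,0,0.3],[0.038,0,0.032,0,0,0,0.3],[0.025,0,0.022,0,0,0,0.3],[0,0,0,0,0,0,0.3]])

```text
time: 13.7
tool_pos: [567.7, 98.0, 39.8]
tcp_rot: [179.7, 49.8, 101.6]
ft_force: [1.1, -0.1, 6.9]
finger_gap: 58.7
grip_force: 66.0
```

Call:
apply_moves(deltas=[[0.025,0,0.022,0,0,0,0.3],[0.02,0,0.016,0,0,0,0.3],[0,0,0,0,0,0,0.3]])

```text
time: 14.08
tool_pos: [568.4, 98.2, 39.2]
tcp_rot: [179.5, 49.9, 101.5]
ft_force: [1.6, -0.2, 11.6]
finger_gap: 58.4
grip_force: 66.4
```

Call:
apply_moves(deltas=[[0,0.06,0,0,0,0,0.3],[0.02,0.04,0.018,0,0,0,0.3],[0,0,0,0,0,0,0.3]])

```text
time: 14.45
tool_pos: [568.6, 98.2, 39.1]
tcp_rot: [179.9, 50.0, 101.6]
ft_force: [-16.3, 3.7, 24.3]
finger_gap: 58.7
grip_force: 67.4
```

Call:
apply_moves(deltas=[[-0.04,-0.09,-0.035,0,0,0,0.3],[0,0,0,0,0,0,0.6],[0,0,0,0,0,0,1],[0,0,0,0,0,0,1],[0,0,0,0,0,0,1]], grip_force=20)

```text
time: 15.08
tool_pos: [566.2, 97.6, 36.5]
tcp_rot: [-180.0, 49.8, 101.9]
ft_force: [-1.1, 0.3, -1.1]
finger_gap: 85.3
grip_force: 0.0
```

Run:
```python
from c import *
add();A=now();s=sense();print(A[:3,3],s["tcp_rot"],s["ft_force"],s["finger_gap"])
for f in("t7","s7"): im=snap("top" if f[0]=="t" else "side",f)
a=cv2.imread("pics/t7.png").astype(int);
H=cv2.cvtColor(a.astype(np.uint8),cv2.COLOR_BGR2HSV)
m=cv2.inRange(H,(0,0,95),(180,60,255)); sub=np.zeros_like(m); sub[160:215,296:350]=m[160:215,296:350]
c,_=cv2.findContours(sub,0,1); c=max(c,key=cv2.contourArea); print(cv2.contourArea(c),cv2.minAreaRect(c),cv2.boxPoints(cv2.minAreaRect(c)).round(1).tolist())
d=np.array([np.cos(np.radians(101.8)),np.sin(np.radians(101.8)),0]);n=np.array([d[1],-d[0],0])
for m0 in((566,98,57),(568,98,57)): print([proj("top",np.array(m0)+a*d+b*n+[0,0,h]).round(1).tolist() for a,b,h in((-45,30,0),(-45,-30,0),(25,30,0),(25,-30,0),(-45,0,30))])
```

```text
[566.18340799  97.61687172  36.45940869] [-179.97459111   49.80050101  101.86165253] [-1.12620782  0.2980444  -1.08234776] 85.29487598553999
615.0 ((319.30584716796875, 189.37648010253906), (23.21156120300293, 29.06868553161621), 77.47119140625) [[302.6000061035156, 181.1999969482422], [331.0, 174.89999389648438], [336.0, 197.60000610351562], [307.6000061035156, 203.89999389648438]]
[[331.4, 175.9], [336.6, 198.5], [304.3, 181.6], [309.3, 204.5], [334.3, 184.3]]
[[331.4, 175.1], [336.6, 197.7], [304.3, 180.9], [309.3, 203.7], [334.3, 183.5]]
```

```bash
cat >> c.py <<'E'
d=np.array([np.cos(np.radians(101.8)),np.sin(np.radians(101.8)),0])
def gr(mid,t,b,ahead): # TCP 'ahead' mm past axis point at mid+t*d
    M=pose((0,0,0),101.8,b); M[:3,3]=np.array(mid)+t*d+M[:3,2]*ahead; return M
E
python3 - <<'E'
from c import *
m=(568,98,57); A=now()
B=A.copy(); B[:3,3]-=B[:3,2]*110; leg(A,B)
C=leg(B,gr(m,-21,50,-75))
D=leg(C,gr(m,-21,50,30))
g=sense()["joint_pos"]
H=Ro.from_matrix(B[:3,:3]); L=logm(np.linalg.inv(B)@C)
for M in(A,B,B@expm(np.real(L)*.5),C,D): g,e=ik(M,x,g);print(g,e,M[:3,3].round())
E
```

```text
rows 4 [-0.0, 0.0, -0.917, -0.0, -0.0, -0.0] mid [558.0, 139.0, 72.0] end [549.0, 179.9, 107.5] r [575, 574, 575, 576, 578] z 37
rows 23 [-0.268, 0.003, 0.013, -0.0, 0.947, 0.0] mid [566.0, 104.0, 144.0] end [584.0, 21.2, 105.2] r [578, 576, 575, 575, 576, 577, 580, 583] z 105
rows 4 [-0.0, 0.0, 0.875, -0.0, 0.0, -0.0] mid [576.0, 61.0, 71.0] end [567.6, 99.9, 37.7] r [584, 581, 579, 577, 576] z 38
[32.6, 32.3, 89.7, -45.9, 83.6, 37.1] 0.0 [566.  98.  37.]
[39.4, 31.3, 82.3, -42.7, 93.7, 35.5] 0.0 [549. 180. 108.]
[4.8, 6.0, 94.0, 0.1, 80.0, -7.0] 0.0 [567. 100. 144.]
[-26.7, 34.4, 78.3, 37.6, 101.1, -42.6] 0.0 [584.  21. 105.]
[-21.2, 34.7, 86.2, 40.0, 91.6, -43.9] 0.0 [568. 100.  38.]
```

Call:
apply_moves(deltas=[[0,0,0,0,0,0,1],[0,0,-0.5,0,0,0,1],[0,0,-0.8,0,0,0,1],[0,0,-0.8,0,0,0,1],[0,0,-0.8,0,0,0,1],[0,0,-0.77,0,0,0,1]])

```text
time: 15.92
tool_pos: [549.0, 181.6, 109.3]
tcp_rot: [179.9, 49.8, 101.8]
ft_force: [0.4, -0.4, 0.5]
finger_gap: 85.5
grip_force: 0.0
```

Call:
apply_moves(deltas=[[-0.268,0,0.013,0,0.947,0,1],[-0.268,0,0.013,0,0.947,0,1],[-0.268,0,0.013,0,0.947,0,1],[-0.268,0,0.013,0,0.947,0,1],[-0.268,0,0.013,0,0.947,0,1],[-0.268,0,0.013,0,0.947,0,1],[-0.268,0,0.013,0,0.947,0,1],[-0.268,0,0.013,0,0.947,0,1]])

```text
time: 16.92
tool_pos: [560.5, 128.0, 142.8]
tcp_rot: [179.9, 14.9, 101.9]
ft_force: [0.0, -1.3, 0.3]
finger_gap: 85.2
grip_force: 0.0
```

Call:
apply_moves(deltas=[[-0.268,0,0.013,0,0.947,0,1],[-0.268,0,0.013,0,0.947,0,1],[-0.268,0,0.013,0,0.947,0,1],[-0.268,0,0.013,0,0.947,0,1],[-0.268,0,0.013,0,0.947,0,1],[-0.268,0,0.013,0,0.947,0,1],[-0.268,0,0.013,0,0.947,0,1],[-0.268,0,0.013,0,0.947,0,1]])

```text
time: 17.92
tool_pos: [573.8, 65.6, 139.4]
tcp_rot: [179.9, -19.8, 102.0]
ft_force: [-0.6, 0.5, -0.3]
finger_gap: 85.0
grip_force: 0.0
```

Call:
apply_moves(deltas=[[-0.268,0,0.013,0,0.947,0,1],[-0.268,0,0.013,0,0.947,0,1],[-0.268,0,0.013,0,0.947,0,1],[-0.268,0,0.013,0,0.947,0,1],[-0.268,0,0.013,0,0.947,0,1],[-0.268,0,0.013,0,0.947,0,1],[-0.268,0,0.013,0,0.947,0,1],[0,0,0,0,0,0,1]])

```text
time: 18.92
tool_pos: [581.9, 20.6, 104.3]
tcp_rot: [-179.8, -50.1, 101.7]
ft_force: [-0.2, 0.6, -0.4]
finger_gap: 85.5
grip_force: 0.0
```

Run:
```python
from c import *
add();A=now();s=sense();print(A[:3,3],s["tcp_rot"],s["ft_force"])
leg(A,gr((568,98,57),-21,50,30))
im=snap("side","s8");t=snap("top","t8")
# lying bowl seen unobstructed at the mouth end? light silhouette, top view
H=cv2.cvtColor(t,cv2.COLOR_BGR2HSV)
for nm,m in(("blueband",cv2.inRange(H,(95,60,30),(125,255,150))),("body",cv2.inRange(H,(0,0,95),(180,60,255)))):
    sub=np.zeros_like(m); sub[170:212,285:345]=m[170:212,285:345]
    c,_=cv2.findContours(sub,0,1); c=max(c,key=cv2.contourArea); print(nm,cv2.contourArea(c),cv2.boxPoints(cv2.minAreaRect(c)).round(1).tolist())
n=np.array([d[1],-d[0],0])
print([proj("top",np.array((568,98,57))+a*d+b*n+[0,0,h]).round(1).tolist() for a,b,h in((25,30,0),(25,-30,0),(45,30,0),(45,-30,0))])
```

```text
[581.88856779  20.63031951 104.28773728] [-179.7920865   -50.14753022  101.67302342] [-0.19009965  0.57585756 -0.41756031]
rows 4 [0.005, 0.02, 0.871, -0.006, -0.008, -0.004] mid [575.0, 60.0, 71.0] end [567.6, 99.9, 37.7] r [582, 580, 578, 577, 576] z 38
blueband 225.0 [[323.0, 208.10000610351562], [332.1000061035156, 177.5], [350.8999938964844, 183.1999969482422], [341.70001220703125, 213.6999969482422]]
body 601.0 [[302.70001220703125, 181.10000610351562], [331.1000061035156, 175.10000610351562], [335.8999938964844, 197.3000030517578], [307.5, 203.39999389648438]]
[[304.3, 180.9], [309.3, 203.7], [296.6, 182.5], [301.4, 205.4]]
```

Call:
apply_moves(deltas=[[0.004,0.016,0.7,-0.005,-0.006,-0.003,1],[0.004,0.016,0.7,-0.005,-0.006,-0.003,1],[0.004,0.016,0.7,-0.005,-0.006,-0.003,1],[0.004,0.016,0.7,-0.005,-0.006,-0.003,1],[0.004,0.016,0.68,-0.005,-0.006,-0.003,1],[0,0,0,0,0,0,1]])

```text
time: 19.77
tool_pos: [567.0, 101.8, 37.7]
tcp_rot: [180.0, -50.0, 101.9]
ft_force: [-0.7, -0.4, -0.1]
finger_gap: 85.5
grip_force: 0.0
```

Call:
apply_moves(deltas=[[0,0,0,0,0,0,0.5],[0,0,0,0,0,0,0.5],[0,0,0,0,0,0,0.5],[0,0,0,0,0,0,0.5],[0,0,0,0,0,0,0.5]], grip_force=25)

```text
time: 20.4
tool_pos: [568.1, 99.3, 39.8]
tcp_rot: [179.8, -49.9, 102.0]
ft_force: [-5.2, -1.1, 3.4]
finger_gap: 59.8
grip_force: 27.2
```

Run:
```python
from c import *
A=now(); o=A[:3,:3].T@(np.array([568.3,98.7,57])-A[:3,3]); print("o",o.round(1).tolist())
b=-Ro.from_matrix(A[:3,:3]).as_euler("xyz",degrees=True)[1]; print("beta",b)
L=A.copy(); L[2,3]+=140; leg(A,L)
C=leg(L,tgt(o,(454.5,-325,170),139,b-90))
L2=np.real(logm(np.linalg.inv(L)@C))
g=sense()["joint_pos"]
for q in(0,.25,.5,.75,1):
    M=L@expm(L2*q); g,e=ik(M,x,g); print(q,g,e,"mid",(M[:3,3]+M[:3,:3]@o).round(),M[:3,3].round())
g,e=ik(tgt(o,(454.5,-325,70),139,b-90),x,g);print(g,e)
```

```text
o [12.8, 0.1, -11.6]
beta 49.93624765203958
rows 4 [0.893, 0.002, -0.751, 0.0, -0.0, 0.0] mid [568.0, 99.0, 110.0] end [568.1, 99.3, 179.8] r [577, 577, 577, 577, 577] z 40
rows 20 [-0.61, -0.509, -0.109, 0.04, -0.944, -0.447] mid [487.0, -110.0, 106.0] end [467.4, -336.4, 169.4] r [577, 537, 510, 499, 505, 525, 554] z 105
0 [-21.2, 23.4, 84.6, 40.9, 101.4, -35.7] 0.0 mid [568.  99. 197.] [568.  99. 180.]
0.25 [-23.0, 9.2, 97.2, 23.6, 89.8, -48.2] 0.0 mid [514.   9. 145.] [517.   4. 129.]
0.5 [-25.8, -5.3, 110.1, 9.5, 75.2, -59.0] 0.0 mid [ 480. -101.  118.] [ 487. -110.  106.]
0.75 [-31.0, -20.1, 122.9, -0.5, 58.5, -70.4] 0.0 mid [ 463. -216.  126.] [ 473. -228.  119.]
1 [-40.7, -34.1, 134.5, -0.3, 39.6, -89.6] 0.0 mid [ 455. -325.  170.] [ 467. -336.  169.]
[-40.7, -23.5, 138.9, -0.4, 24.5, -89.4] 0.0
```

Call:
apply_moves(deltas=[[0,0,0,0,0,0,0.3],[0,0,0,0,0,0,0.3]], grip_force=60)

```text
time: 20.65
tool_pos: [568.0, 99.4, 40.0]
tcp_rot: [179.8, -50.0, 102.0]
ft_force: [-5.4, -0.5, 3.5]
finger_gap: 58.9
grip_force: 63.8
```

Call:
apply_moves(deltas=[[0.3,0,-0.252,0,0,0,0.3],[0.893,0,-0.751,0,0,0,0.3],[0.893,0,-0.751,0,0,0,0.3],[0.893,0,-0.751,0,0,0,0.3],[0.893,0,-0.751,0,0,0,0.3],[0.893,0,-0.751,0,0,0,0.3],[0,0,0,0,0,0,0.3],[0,0,0,0,0,0,0.3]])

```text
time: 21.65
tool_pos: [568.0, 99.7, 225.3]
tcp_rot: [179.8, -49.9, 101.9]
ft_force: [-0.8, -0.0, -2.8]
finger_gap: 58.5
grip_force: 64.8
```

Run:
```python
from c import *
add();L=now();s=sense();print(L[:3,3],s["tcp_rot"],s["ft_force"],s["finger_gap"]); o=np.array([12.8,.1,-11.6]);b=49.94
C=leg(L,tgt(o,(454.5,-325,200),139,b-90))
L2=np.real(logm(np.linalg.inv(L)@C)); g=s["joint_pos"]
for q in(0,.5,.75,1):
    M=L@expm(L2*q); g,e=ik(M,x,g); print(q,g,e,"mid",(M[:3,3]+M[:3,:3]@o).round(),M[:3,3].round())
snap("top","t9");snap("side","s9")
```

```text
[567.97417305  99.73423033 225.31926157] [179.78391475 -49.86752393 101.94404301] [-0.75120955 -0.02472227 -2.8302294 ] 58.52945252304723
rows 20 [-0.615, -0.513, -0.08, 0.04, -0.943, -0.448] mid [486.0, -107.0, 143.0] end [467.5, -336.4, 199.4] r [577, 536, 508, 497, 503, 523, 553] z 142
0 [-21.2, 20.6, 83.1, 41.6, 104.5, -32.7] 0.0 mid [568.  99. 243.] [568. 100. 225.]
0.5 [-25.5, -7.9, 108.4, 9.4, 79.4, -58.0] 0.0 mid [478. -98. 156.] [ 486. -107.  143.]
0.75 [-30.8, -22.5, 121.0, -0.5, 62.6, -70.3] 0.0 mid [ 461. -214.  159.] [ 472. -226.  152.]
1 [-40.7, -35.9, 132.4, -0.3, 43.5, -89.6] 0.0 mid [ 455. -325.  200.] [ 467. -336.  199.]
```

Call:
apply_moves(deltas=[[-0.615,-0.513,-0.08,0.04,-0.943,-0.448,0.3],[-0.615,-0.513,-0.08,0.04,-0.943,-0.448,0.3],[-0.615,-0.513,-0.08,0.04,-0.943,-0.448,0.3],[-0.615,-0.513,-0.08,0.04,-0.943,-0.448,0.3],[-0.615,-0.513,-0.08,0.04,-0.943,-0.448,0.3],[-0.615,-0.513,-0.08,0.04,-0.943,-0.448,0.3],[-0.615,-0.513,-0.08,0.04,-0.943,-0.448,0.3],[-0.615,-0.513,-0.08,0.04,-0.943,-0.448,0.3]])

```text
time: 22.75
tool_pos: [494.4, -60.0, 148.9]
tcp_rot: [172.3, -14.0, 118.2]
ft_force: [0.4, -0.2, -2.2]
finger_gap: 58.6
grip_force: 64.8
```

Call:
apply_moves(deltas=[[-0.615,-0.513,-0.08,0.04,-0.943,-0.448,0.3],[-0.615,-0.513,-0.08,0.04,-0.943,-0.448,0.3],[-0.615,-0.513,-0.08,0.04,-0.943,-0.448,0.3],[-0.615,-0.513,-0.08,0.04,-0.943,-0.448,0.3],[-0.615,-0.513,-0.08,0.04,-0.943,-0.448,0.3],[-0.615,-0.513,-0.08,0.04,-0.943,-0.448,0.3],[-0.615,-0.513,-0.08,0.04,-0.943,-0.448,0.3],[-0.615,-0.513,-0.08,0.04,-0.943,-0.448,0.3]])

```text
time: 23.75
tool_pos: [470.0, -248.7, 156.9]
tcp_rot: [174.8, 22.3, 130.5]
ft_force: [-1.2, 0.8, -2.7]
finger_gap: 59.0
grip_force: 64.8
```

Call:
apply_moves(deltas=[[-0.615,-0.513,-0.08,0.04,-0.943,-0.448,0.3],[-0.615,-0.513,-0.08,0.04,-0.943,-0.448,0.3],[-0.615,-0.513,-0.08,0.04,-0.943,-0.448,0.3],[-0.615,-0.513,-0.08,0.04,-0.943,-0.448,0.3],[0,0,0,0,0,0,0.3],[0,0,0,0,0,0,0.3]])

```text
time: 24.5
tool_pos: [467.6, -335.4, 197.8]
tcp_rot: [179.9, 39.9, 138.9]
ft_force: [0.1, -0.3, -2.4]
finger_gap: 58.7
grip_force: 64.9
```

Run:
```python
from c import *
add();A=now();s=sense();print(A[:3,3],s["tcp_rot"],s["ft_force"],s["finger_gap"],s["joint_pos"].round(1)); o=np.array([12.8,.1,-11.6]);b=49.94
mid=A[:3,3]+A[:3,:3]@o; print("mid est",mid.round(1)); ax=A[:3,:3]@[-np.sin(np.radians(90-b)),0,0]
C=leg(A,tgt(o,(454.5,-325,140),139,b-90)); leg(C,tgt(o,(454.5,-325,70),139,b-90))
for n in("top","side"):
    im=snap(n,n[0]+"10"); H=cv2.cvtColor(im,cv2.COLOR_BGR2HSV)
    pr=[proj(n,mid+[0,0,h]).round(1).tolist() for h in(45,0,-45)]; print(n,"proj bottom/mid/rim",pr)
    x0,y0,x1,y1=[int(v) for v in (pr[1][0]-35,pr[1][1]-45,pr[1][0]+35,min(400,pr[1][1]+45))]
    for nm,m in(("body",cv2.inRange(H,(0,0,95),(180,45,255))),("band",cv2.inRange(H,(95,60,20),(125,255,140)))):
        sub=np.zeros_like(m); sub[y0:y1,x0:x1]=m[y0:y1,x0:x1]
        c,_=cv2.findContours(sub,0,1); c=sorted(c,key=cv2.contourArea)[-2:]; print(nm,[(cv2.contourArea(q),cv2.boundingRect(q),[round(float(v),1) for v in cv2.minAreaRect(q)[0]],round(cv2.minAreaRect(q)[2],1)) for q in c])
```

```text
[ 467.56257623 -335.35374554  197.80634822] [179.89761069  39.86182907 138.94619376] [ 0.14625388 -0.33242537 -2.37244954] 58.731725389005135 [-40.6 -35.8 132.4  -0.2  43.6 -89.5]
mid est [ 454.6 -324.   198.5]
rows 2 [0.617, -0.015, 0.754, 0.007, -0.022, -0.005] mid [468.0, -336.0, 169.0] end [467.5, -336.4, 139.4] r [575, 576, 576] z 139
rows 2 [0.751, 0.0, 0.893, -0.0, -0.0, -0.0] mid [467.0, -336.0, 104.0] end [467.5, -336.4, 69.4] r [576, 576, 576] z 69
top proj bottom/mid/rim [[525.5, 222.5], [515.2, 225.5], [505.8, 228.2]]
body [(460.5, (508, 210, 31, 28), [526.8, 221.5], 51.3), (1155.5, (480, 240, 68, 30), [513.5, 254.5], -0.0)]
band [(5.0, (498, 211, 10, 3), [502.5, 212.0], 90.0), (91.5, (538, 229, 12, 24), [543.5, 240.5], 90.0)]
side proj bottom/mid/rim [[291.4, 309.4], [292.8, 324.3], [294.1, 337.7]]
body [(364.0, (303, 338, 24, 31), [313.9, 355.0], 72.9), (1711.5, (270, 286, 41, 65), [290.0, 318.0], 0.0)]
band [(50.0, (263, 280, 29, 39), [273.6, 297.1], 38.4), (93.0, (277, 334, 35, 21), [295.5, 345.7], 78.4)]
```

Call:
apply_moves(deltas=[[0.411,-0.01,0.503,0.005,-0.015,-0.003,0.3],[0.411,-0.01,0.503,0.005,-0.015,-0.003,0.3],[0.411,-0.01,0.503,0.005,-0.015,-0.003,0.3],[0.215,0,0.255,0,0,0,0.3],[0.215,0,0.255,0,0,0,0.3],[0,0,0,0,0,0,0.3]])

```text
time: 25.35
tool_pos: [468.1, -337.0, 120.1]
tcp_rot: [-179.9, 40.2, 139.1]
ft_force: [0.0, -0.4, -2.6]
finger_gap: 58.3
grip_force: 64.9
```

Call:
apply_moves(deltas=[[0.2,0,0.24,0,0,0,0.3],[0.2,0,0.24,0,0,0,0.3],[0.2,0,0.24,0,0,0,0.3],[0,0,0,0,0,0,0.3]])

```text
time: 25.85
tool_pos: [467.6, -336.9, 91.0]
tcp_rot: [-179.9, 40.1, 139.1]
ft_force: [0.0, 0.2, -2.1]
finger_gap: 58.6
grip_force: 64.9
```

Run:
```python
from c import *
A=now();s=sense();print(s["tool_pos"],s["tcp_rot"],s["ft_force"],s["joint_pos"].round(1))
o=np.array([12.8,.1,-11.6]);print((A[:3,3]+A[:3,:3]@o).round(1))
leg(A,tgt(o,(454.5,-325,74),139,-40.06),4)
```

```text
[ 467.64093701 -336.94387611   90.99335309] [-179.93719204   40.12102228  139.0786387 ] [ 0.03360077  0.18978435 -2.09550506] [-40.8 -26.3 138.3  -0.4  27.9 -89.6]
[ 454.7 -325.6   91.6]
rows 4 [0.098, 0.003, 0.11, -0.001, 0.003, 0.003] mid [468.0, -337.0, 82.0] end [467.5, -336.4, 73.4] r [576, 576, 576, 576, 576] z 73
```

Call:
apply_moves(deltas=[[0.098,0.003,0.11,0,0.003,0,0.3],[0.098,0.003,0.11,0,0.003,0,0.3],[0.098,0.003,0.11,0,0.003,0,0.3],[0.06,0,0.07,0,0.003,0,0.3],[0,0,0,0,0,0,0.3]])

```text
time: 26.48
tool_pos: [468.2, -337.0, 76.4]
tcp_rot: [-179.9, 40.2, 139.1]
ft_force: [-0.1, -0.2, -1.7]
finger_gap: 58.5
grip_force: 64.9
```

Call:
apply_moves(deltas=[[0.04,0,0.045,0,0,0,0.3],[0.04,0,0.045,0,0,0,0.3],[0,0,0,0,0,0,0.3]])

```text
time: 26.85
tool_pos: [468.9, -337.6, 74.2]
tcp_rot: [-179.9, 40.3, 139.1]
ft_force: [-0.0, -0.3, 1.2]
finger_gap: 58.5
grip_force: 65.2
```

Call:
apply_moves(deltas=[[0.018,0,0.027,0,0,0,0.3],[0.018,0,0.027,0,0,0,0.3],[0,0,0,0,0,0,0.3]])

```text
time: 27.22
tool_pos: [470.2, -338.6, 74.2]
tcp_rot: [-179.9, 40.5, 139.1]
ft_force: [0.5, 1.8, 5.5]
finger_gap: 58.9
grip_force: 65.4
```

Call:
apply_moves(deltas=[[0.02,0,-0.06,0,-0.02,0,0.3],[0.03,0,-0.03,0,-0.02,0,0.3],[0,0,0,0,0,0,0.3]], grip_force=20)

```text
time: 27.6
tool_pos: [467.4, -336.4, 74.6]
tcp_rot: [-179.9, 40.6, 139.1]
ft_force: [3.8, -2.0, 5.0]
finger_gap: 58.6
grip_force: 65.1
```

Call:
apply_moves(deltas=[[0,0,0,0,0,0,0.7],[0,0,0,0,0,0,0.75],[0,0,0,0,0,0,0.85],[0,0,0,0,0,0,1],[0,0,0,0,0,0,1],[0,0,0,0,0,0,1]])

```text
time: 28.35
tool_pos: [466.2, -335.3, 72.2]
tcp_rot: [-179.9, 40.4, 139.1]
ft_force: [1.1, 0.1, 0.6]
finger_gap: 85.4
grip_force: 0.0
```

```bash
cat > v.py <<'E'
from c import *
import sys
s=sense();print(s["time"],s["tool_pos"],s["ft_force"],s["finger_gap"])
for n in("top","side"):
    im=snap(n,n[0]+sys.argv[1]); H=cv2.cvtColor(im,cv2.COLOR_BGR2HSV)
    for nm,P,rr in(("blue",(454.5,-325),1),("other",(575.1,-139),1)):
        u,v=proj(n,(*P,115)); print(n,nm,"pred disc",u.round(1),v.round(1),"edges",[proj(n,(P[0]+a,P[1]+b,115)).round(1).tolist() for a,b in((30,0),(-30,0),(0,30),(0,-30))],"rim",[proj(n,(P[0]+a,P[1]+b,25)).round(1).tolist() for a,b in((30,0),(-30,0),(0,30),(0,-30))])
        x0,y0,x1,y1=int(u-28),int(v-28),int(u+28),int(min(400,v+50))
        m=cv2.inRange(H,(0,0,150),(180,60,255))
        sub=np.zeros_like(m); sub[y0:y1,x0:x1]=m[y0:y1,x0:x1]
        c,_=cv2.findContours(sub,0,1); c=sorted(c,key=cv2.contourArea)[-2:]; print([(cv2.contourArea(q),cv2.boundingRect(q)) for q in c])
E
python3 v.py 11
```

```text
28.35 [ 466.15697844 -335.29251224   72.21825281] [1.09280115 0.11368927 0.64716753] 85.40048139885053
top blue pred disc 499.0 230.4 edges [[497.7, 217.6], [500.3, 243.4], [486.1, 230.5], [512.0, 230.2]] rim [[483.0, 223.0], [485.2, 246.6], [472.2, 234.9], [495.9, 234.6]]
[(410.5, (471, 244, 37, 32)), (511.5, (471, 211, 41, 30))]
top other pred disc 415.7 180.7 edges [[415.0, 168.5], [416.4, 193.0], [403.1, 180.9], [428.3, 180.6]] rim [[407.5, 177.9], [408.7, 200.5], [396.5, 189.3], [419.6, 189.0]]
[(1368.5, (387, 168, 43, 46))]
side blue pred disc 295.2 348.7 edges [[312.3, 345.9], [277.8, 351.5], [293.1, 332.7], [297.4, 365.8]] rim [[312.9, 367.4], [281.5, 372.6], [295.3, 354.7], [299.3, 386.1]]
[(240.5, (267, 375, 16, 23)), (898.0, (284, 334, 39, 64))]
side other pred disc 341.1 255.3 edges [[355.0, 253.4], [327.2, 257.2], [338.3, 244.4], [344.2, 266.7]] rim [[352.4, 278.0], [326.6, 281.7], [336.9, 269.2], [342.3, 291.1]]
[(416.5, (313, 268, 19, 37)), (815.0, (329, 245, 40, 59))]
```

Call:
apply_moves(deltas=[[0,0,-0.3,0,0,0,1],[0,0,-0.7,0,0,0,1],[0,0,-0.9,0,0,0,1],[0,0,-0.9,0,0,0,1],[0,0,-0.9,0,0,0,1],[0.5,0,-0.8,0,0,0,1],[0.5,0,-0.8,0,0,0,1],[0,0,0,0,0,0,1]])

```text
time: 29.45
tool_pos: [418.8, -277.0, 168.0]
tcp_rot: [-179.2, 38.4, 139.1]
ft_force: [-0.4, -0.2, -0.1]
finger_gap: 85.2
grip_force: 0.0
```

```bash
python3 v.py 12
python3 - <<'E'
from c import *
# blue band (rim) extents in side and top around post
for n,box in(("top",(465,205,515,255)),("side",(270,325,325,400))):
    im=cv2.imread(f"pics/{n[0]}12.png");H=cv2.cvtColor(im,cv2.COLOR_BGR2HSV);x0,y0,x1,y1=box
    m=cv2.inRange(H,(95,80,20),(125,255,255));sub=np.zeros_like(m);sub[y0:y1,x0:x1]=m[y0:y1,x0:x1]
    k,l,st,ce=cv2.connectedComponentsWithStats(sub);print(n,[a.tolist() for a in st[1:] if a[4]>15])
    print(im.shape and [''.join('#' if m[r,c] else ('w' if H[r,c,1]<60 and H[r,c,2]>140 else ('k' if H[r,c,2]<60 else '.')) for c in range(x0,x1)) for r in range(y0,y1,3)])
E
```

```text
29.45 [ 418.80511275 -277.04787294  167.98145784] [-0.42963441 -0.21474877 -0.11080989] 85.18034000004194
top blue pred disc 499.0 230.4 edges [[497.7, 217.6], [500.3, 243.4], [486.1, 230.5], [512.0, 230.2]] rim [[483.0, 223.0], [485.2, 246.6], [472.2, 234.9], [495.9, 234.6]]
[(202.0, (482, 248, 28, 11)), (933.5, (471, 211, 41, 35))]
top other pred disc 415.7 180.7 edges [[415.0, 168.5], [416.4, 193.0], [403.1, 180.9], [428.3, 180.6]] rim [[407.5, 177.9], [408.7, 200.5], [396.5, 189.3], [419.6, 189.0]]
[(1371.5, (387, 168, 43, 46))]
side blue pred disc 295.2 348.7 edges [[312.3, 345.9], [277.8, 351.5], [293.1, 332.7], [297.4, 365.8]] rim [[312.9, 367.4], [281.5, 372.6], [295.3, 354.7], [299.3, 386.1]]
[(483.0, (267, 354, 16, 44)), (1228.5, (279, 332, 44, 66))]
side other pred disc 341.1 255.3 edges [[355.0, 253.4], [327.2, 257.2], [338.3, 244.4], [344.2, 266.7]] rim [[352.4, 278.0], [326.6, 281.7], [336.9, 269.2], [342.3, 291.1]]
[(419.5, (313, 267, 19, 38)), (823.5, (329, 245, 40, 59))]
top [[465, 205, 50, 50, 668], [472, 224, 7, 11, 31], [473, 236, 13, 12, 52]]
['##################
[... 1730 characters left out ...]
wwww......wwwwwwwwwwwwwwwww............wwwwwwwwww', 'wwwwwwwwww.................................k..wwwwwwwww', 'wwwwwwwww..................................kk.wwwwwwwww', 'wwwwwwwww................................##kk.wwwwwwwww', 'wwwwwwwwww.k#..........................###kkk.wwwwwwwww', 'wwwwwwwwww.kk####..................######kkkk..wwwwwwww', 'wwwwwwwwww..kkkk######################kkkkk....wwwwwwww', 'wwwwwwwwwww...kkkkk##############kkkkkkkk......wwwwwwww', 'wwwwwwwwwww.....kkkkkkkkkkkkkkkkkkkkkk.........wwwwwwww', 'wwwwwwwwwww...........kkkkkkkkkk..............wwwwwwwww', 'wwwwwwwwwwww.................................wwwwwwwwww', 'wwwwwwwwwwwwww...............................wwwwwwwwww']
```

```bash
python3 -c "
from bench import hand_in
print(hand_in())"
```

```text
the job is handed in; nothing more can be done
None
```

The blue-rimmed bowl was laid and let go in the V cradle, then set upside down on the empty post and let go. In the last pictures it sits centred with its rim at seat height, and the job is handed in at about 29.5 s of the 56 s limit; `hand_in()` gave no verdict.

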